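# Set out a glaze line blend in the sample rack

## Robot

A 6-joint arm with a two-finger parallel gripper is mounted at the origin on a cart in front of the work surface, level with it; the furniture and walls round the work are solid. World frame = base frame: x ahead of the robot, y to its left, z up, the work surface at z = 0. Lengths are in m, angles in rad, forces in N, time in s.
With the tool pointing down it reaches from about 0.35 to 0.725 m from the base axis. Payload 4.3 kg.
Tool frame: the origin (TCP) lies on the centre line of the jaws, within the pads' length; the fingertips stand 17 mm ahead of it and the grasp point (between the pads) lies 2 mm behind it (robot.tcp_to_tips is the distance from the TCP to the fingertips, in m); z points along the fingers, y is the direction in which the jaws open and shut (so a half turn about z gives the same grasp; the last joint's range is limited). The gripper opens to 85 mm and grips with 20 to 120 N. Pads are 22 mm wide; open, the fingers measure 114 mm over their backs; the gripper's body (76 mm by 85 mm) begins 54 mm behind the grasp point. The pads swing forward as they close: fully open they stand 13 mm farther back than shut.
Start: joints at [1.106, 0.377, 0.081, 1.274, 0, 1.46], TCP at [0.2, 0.539, 0.248] pointing down, gripper open.
Joint ranges: [-2.72, 2.72], [-0.84, 1.66], [-1.02, 1.22], [-1.77, 2.12], [-1.37, 1.28], [-3.14, 3.14]. Speed limits (rad/s): [2.57, 2.57, 3.14, 3.14, 3.14, 3.14].

## Interface

Orientations are given as a unit quaternion [x, y, z, w].
In Python, from station import robot, cams gives the robot as it stands.
- The arm moves only by the tool drive_tool, never from a script. Its argument "series" is text: rows parted by semicolons, each of 4 numbers parted by spaces: the shift along the tool's x, y, z in m, then the turn about the tool's z in degrees. A call has 1 to 5 rows; each row is the pose to reach, as a shift and turn from the pose measured when the call began, along the tool's axes at that moment; what a row does not reach only later rows make up. A row lasts 1/12 s, in which the tool goes at most 41.7 mm and 7.16 degrees, less where a joint would pass 70% of its speed; a pose out of reach is approached as far as the arm can. A call with a gripper value outside its range is refused whole. "fingers" is the opening in per cent of the stroke, from 0 (shut) to 100 (fully open), set as the call begins (left out, the last holds). The fingers move at their own pace and stop on an object; "newtons" is the grip in N (left out, the last holds). Time passes only in rows, so rows that repeat a pose let the fingers close. It gives the time, the measured TCP pose, the force and the opening at its end, in the units of the state.
- robot.state(): the state, without advancing time (a new reading comes with each control period).
- cams.camera(name): name is "scene" or "top" or "wrist"; returns (picture, depth): 420x560x3 uint8, red, green, blue; 420x560 float32, m along the optical axis (not along the pixel's ray), 0 where there is no reading.
- cams.camera_params(name): a dict with "mtx" (3x3 intrinsics, pixels), "cam_to_world" (4x4, takes a point from camera to world coordinates); the wrist camera has in their place "mount" (4x4, takes a point from camera to tool coordinates, whose origin is the TCP and whose axes are the flange's). Camera axes: x right, y down, z forward; pixel columns grow to the right and rows downward; lengths in m; the calibration is good to about 2 mm. A picture is of the moment at which its call begins: read the wrist's pose just before it. camera_params takes no time and is no camera call.
- robot.finish_job(): hands the job in, once; it reports no verdict.
The state is a dict: "time": time; "joint_pos": joint angles; "qd": joint speeds; "effort": joint torques, N m; "eef_pos": TCP position; "tool_rot": TCP orientation; "contact_force": force on the tool from outside, world axes, zero at the start; "wrist_torque": the same for the moment, N m; "width": finger opening in m.
Only numpy, scipy, OpenCV 4.12 (cv2) and the standard library are available. Lean on these libraries where they do the work, as an engineer would, in place of code of your own. Each camera call takes 0.05 s, during which the arm holds its last target. There are 200 camera calls.

## Task

The four green glaze test tiles are the mixtures of a line blend whose two end tiles, cream and almost black, already stand in the outermost bays of the wooden sample rack. Stand the four in the free bays, one to a bay, so that the shade deepens step by step from the cream tile to the black one, each upright with its foot flat on the rack's floor and pointing squarely to the open front like the end tiles. Set them down without dropping or tipping any, and leave the end tiles, bowl, tape and pencil where they are.

Things in the scene. Friction and masses are not known exactly. Their poses are not given: they have to be found in the camera images.
- rack: fixed wooden rack 335 x 70 mm, origin centre of underside, open front to -x. Six bays in a row at y = +-27.5, +-82.5, +-137.5 mm, 50 mm wide, floor at z = 14 mm, from x = -31 (front lip, top z 19) to x = 27 (back board, top z 42); dividers 5 mm thick, top z 28. A centred tile has its origin at x = 15, z = 14 mm and axes parallel to the rack's. The outermost bays hold the end tiles.
- tile_pale: L-shaped glazed clay test tile, pale lime green (the lightest of the four): blade 8 mm thick, 36 wide, 75 high; foot 8 mm high, 36 wide, reaching 38 mm forward of the blade's middle plane. Origin on the underside below the middle of the blade; x = blade thickness (foot points to -x), y = blade width, z up. Loose, about 65 g, stands on the table top at z = 0 at the start.
- tile_leaf: L-shaped glazed clay test tile, bright leaf green (the second lightest): blade 8 mm thick, 36 wide, 75 high; foot 8 mm high, 36 wide, reaching 38 mm forward of the blade's middle plane. Origin on the underside below the middle of the blade; x = blade thickness (foot points to -x), y = blade width, z up. Loose, about 65 g, stands on the table top at z = 0 at the start.
- tile_forest: L-shaped glazed clay test tile, forest green (the second darkest): blade 8 mm thick, 36 wide, 75 high; foot 8 mm high, 36 wide, reaching 38 mm forward of the blade's middle plane. Origin on the underside below the middle of the blade; x = blade thickness (foot points to -x), y = blade width, z up. Loose, about 65 g, stands on the table top at z = 0 at the start.
- tile_deep: L-shaped glazed clay test tile, very dark blue-green (the darkest of the four): blade 8 mm thick, 36 wide, 75 high; foot 8 mm high, 36 wide, reaching 38 mm forward of the blade's middle plane. Origin on the underside below the middle of the blade; x = blade thickness (foot points to -x), y = blade width, z up. Loose, about 65 g, stands on the table top at z = 0 at the start.
- end_cream: L-shaped glazed clay test tile, cream white: blade 8 mm thick, 36 wide, 75 high; foot 8 mm high, 36 wide, reaching 38 mm forward of the blade's middle plane. Origin on the underside below the middle of the blade; x = blade thickness (foot points to -x), y = blade width, z up. The light end tile: stands loose in one of the two outermost bays of the rack, either one.
- end_black: L-shaped glazed clay test tile, almost black: blade 8 mm thick, 36 wide, 75 high; foot 8 mm high, 36 wide, reaching 38 mm forward of the blade's middle plane. Origin on the underside below the middle of the blade; x = blade thickness (foot points to -x), y = blade width, z up. The dark end tile: stands loose in the other outermost bay of the rack.
- glaze_bowl: striped blue and white bowl, 129 mm across, 96 mm high, origin at the centre of its underside; bystander at the right front, leave alone
- tape_roll: roll of masking tape lying flat, 98 mm across, 25 mm high, origin at the centre of its underside; bystander behind the rack, leave alone
- pencil: black pencil lying on the table, 135 mm long (along its y), 8 mm high, origin at the centre of its underside; bystander at the left, leave alone
Things that resemble listed ones, but are neither listed nor needed, are in the scene too. Leave any pink or red look-alike of the tile_leaf alone.

How it is judged:
By the outcome, as a careful person would: the job done as asked, in the order asked, and still so for the second after the job is handed in, with the robot touching nothing.
It also fails if it takes over 88 s, if anything falls off the work surface, if the arm or the gripper's body presses on something with over 40 N, if the wrist force passes 120 N, or if a joint passes its speed limit or range.

## Working session

There is one attempt and no reset: what is moved stays moved. The work goes in short steps, Python scripts to look and compute and a tool call to move; the robot and the scene stay as the last step left them, time stands still between calls to the robot, and variables do not carry over. Pictures are saved under pics/ and viewed, about 12 in all and at most 16, crops included, and the job is handed in when it is done.

Besides the shell and the picture viewer there is one more tool, called after "Call:" as name(argument=value, ...) on one line, values as JSON. drive_tool: Moves the arm, as the interface text tells. Its arguments: {"type":"object","properties":{"series":{"type":"string"},"fingers":{"type":"number"},"newtons":{"type":"number"}},"required":["series"]}

```bash
mkdir -p pics; ls; python3 - <<'E'
from station import robot, cams
import cv2
print(robot.state())
for n in ("scene","top"):
    p,d=cams.camera(n); cv2.imwrite(f"pics/{n}0.png",p[:,:,::-1]); 
    import numpy as np; np.savez(f"{n}0.npz",p=p,d=d)
    print(cams.camera_params(n))
print(cams.camera_params("wrist"))
E
```

```text
pics
{'time': 0.0, 'joint_pos': array([ 1.10570137e+00,  3.78096451e-01,  7.96195676e-02,  1.27440105e+00,
       -3.02109699e-06,  1.46053320e+00]), 'qd': array([ 1.19697219e-03,  4.63639440e-04,  2.03446296e-04, -5.66775908e-05,
       -1.86990259e-03, -4.15029386e-04]), 'effort': array([ 6.64542767e-04, -4.63601804e+01,  2.69877023e+01,  2.09558196e-02,
       -8.43313524e-05, -2.50030759e-06]), 'eef_pos': array([0.19946654, 0.53862649, 0.24733933]), 'tool_rot': array([ 1.76486542e-01,  9.84302503e-01, -9.98458584e-04, -2.93855523e-04]), 'contact_force': array([-0.35510856,  1.2791811 , -0.52321251]), 'wrist_torque': array([-0.00234512,  0.00572545, -0.06835448]), 'width': 0.08538038615676882}
{'mtx': array([[445.99391286,   0.        , 275.78796193],
       [  0.        , 445.99391286, 209.26975794],
       [  0.        ,   0.        ,   1.        ]]), 'cam_to_world': array([[-0.72379398, -0.40851759,  0.55608961, -0.08307992],
       [-0.68969397,  0.40369125, -0.6011286 ,  0.61910986],
       [ 0.0210831 , -0.81862492, -0.57394142,  0.71361347],
       [ 0.        ,  0.        
[... 269 characters left out ...]
,
       [-0.99959569,  0.02579286,  0.01196607, -0.11979248],
       [-0.01641846, -0.1800053 , -0.98352861,  1.26707939],
       [ 0.        ,  0.        ,  0.        ,  1.        ]])}
{'mtx': array([[298.92807117,   0.        , 276.97656855],
       [  0.        , 298.92807117, 213.53292708],
       [  0.        ,   0.        ,   1.        ]]), 'mount': array([[ 2.66055985e-04, -9.47086304e-01, -3.20978911e-01,
         8.26366422e-02],
       [ 9.99999817e-01,  7.77821605e-05,  5.99383668e-04,
         1.67256828e-03],
       [-5.42701630e-04, -3.20979012e-01,  9.47086152e-01,
        -1.25855506e-01],
       [ 0.00000000e+00,  0.00000000e+00,  0.00000000e+00,
         1.00000000e+00]])}
```

View pics/scene0.png

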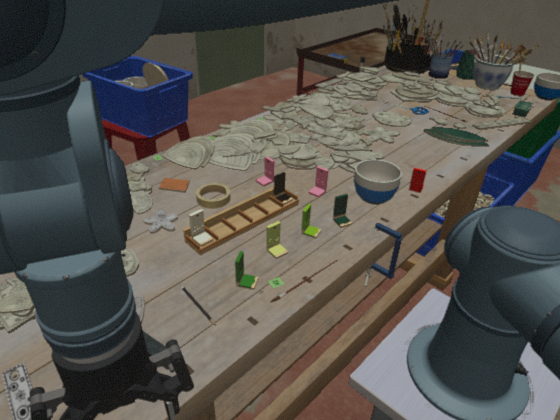

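View pics/top0.png

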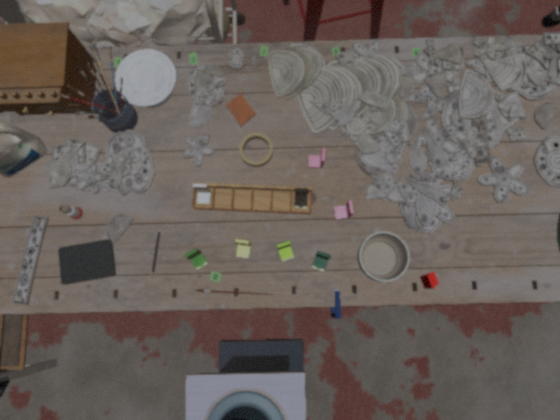

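The scene shows the end tiles and rack: in the top view the cream tile is at px (203,197), on the +y end, and black is at (301,198). 

Green candidates in the top view are forest (197,258), pale (243,248), leaf (286,250) and deep (320,260). Look-alikes to leave alone are pink (316,160), pink (343,211) and red (430,280). There are also flat green tags, such as the one at (215,277). So the order from +y is cream, pale, leaf, forest, deep, black.

```bash
cat > h.py <<'E'
import numpy as np, cv2
from station import robot, cams
def cloud(d,P,T=None):
    K=P["mtx"]; T=P["cam_to_world"] if T is None else T
    v,u=np.mgrid[:d.shape[0],:d.shape[1]]
    c=np.stack([(u-K[0,2])/K[0,0]*d,(v-K[1,2])/K[1,1]*d,d,np.ones_like(d)],-1)
    return (c@T.T)[...,:3]
E
python3 - <<'E'
from h import *
z=np.load("top0.npz");p,d=z["p"],z["d"];P=cams.camera_params("top");W=cloud(d,P)
print("table z",np.round([W[300,150,2],W[230,260,2],W[230,180,2]],4))
Z=W[...,2]
for n,(u,v) in dict(forest=(197,258),pale=(243,248),leaf=(286,250),deep=(320,260),cream=(203,194),black=(301,196)).items():
    s=np.s_[v-20:v+20,u-20:u+20]; w=W[s].reshape(-1,3)
    t=w[(w[:,2]>.06)&(w[:,2]<.1)]
    print(n,len(t),t.mean(0).round(4), "zmax",t[:,2].max().round(4))
    xy=(t[:,:2]*1000).astype(np.float32); print("  minrect",np.round(cv2.minAreaRect(xy)[1],1),np.round(cv2.minAreaRect(xy)[2],1))
    a=np.linalg.svd(xy-xy.mean(0))[2][0]; print("  blade dir deg",np.degrees(np.arctan2(a[1],a[0])).round(1))
    f=w[(w[:,2]>.004)&(w[:,2]<.02)]; print("  foot",len(f),f.mean(0).round(4) if len(f) else "")
r=W[180:216,188:316].reshape(-1,3); r=r[(r[:,2]>.022)&(r[:,2]<.05)]
print(cv2.minAreaRect((r[:,:2]*1000).astype(np.float32)))
b=r[(r[:,2]>.036)&(r[:,2]<.048)]
A=np.polyfit(b[:,1],b[:,0],1); print("back board",A,np.degrees(np.arctan(A[0])),b.min(0),b.max(0),len(b))
E
python3 - <<'E'
import cv2
a=cv2.imread("pics/top0.png")
cv2.imwrite("pics/crop_top.png",cv2.resize(a[170:290,180:360],None,fx=4.4,fy=4.4,interpolation=cv2.INTER_CUBIC))
E
```

```text
table z [-0.0003  0.001  -0.0001]
forest 62 [0.4696 0.134  0.0738] zmax 0.0816
  minrect [ 9.8 36.1] 30.1
  blade dir deg 119.8
  foot 302 [0.4561 0.1299 0.0077]
pale 57 [ 0.4972 -0.0018  0.0739] zmax 0.0815
  minrect [37.   9.4] 81.8
  blade dir deg -100.3
  foot 293 [0.4807 0.0041 0.0074]
leaf 57 [ 0.487  -0.1121  0.0749] zmax 0.0807
  minrect [ 9.9 36. ] 16.6
  blade dir deg -73.9
  foot 316 [ 0.4723 -0.1153  0.007 ]
deep 56 [ 0.457  -0.217   0.0751] zmax 0.082
  minrect [36.4  9.6] 70.7
  blade dir deg 68.8
  foot 274 [ 0.4439 -0.2081  0.0076]
cream 81 [0.6482 0.1085 0.0843] zmax 0.0974
  minrect [36.9  9.8] 86.9
  blade dir deg -93.2
  foot 440 [0.6311 0.0998 0.013 ]
black 80 [ 0.629  -0.1632  0.0835] zmax 0.095
  minrect [35.9 10.7] 86.6
  blade dir deg -95.9
  foot 462 [ 0.6169 -0.1462  0.0133]
((626.1217041015625, -25.621047973632812), (335.08221435546875, 71.8671875), 86.00501251220703)
back board [0.06728967 0.65604019] 3.8496109189002214 [ 0.62494681 -0.19494804  0.03623384] [0.67149853 0.13757485 0.04789893] 358
```

View pics/crop_top.png

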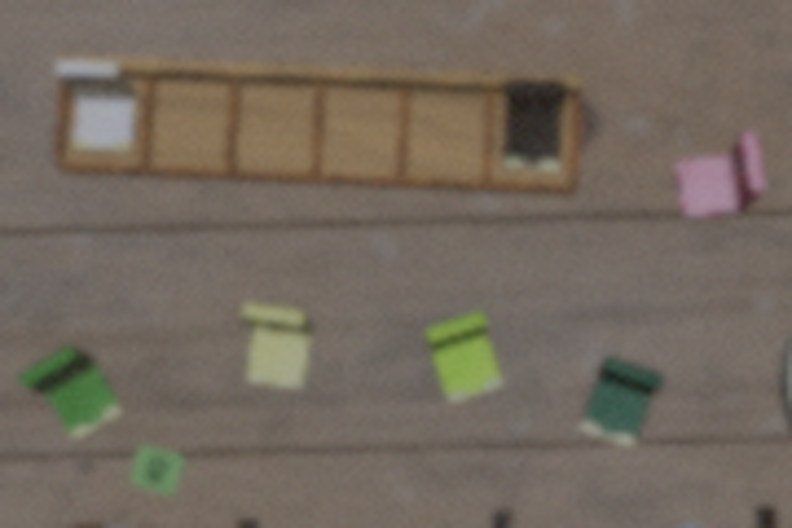

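The crop confirms four upright L tiles with their feet towards the robot. Crop px are forest (70,390), pale (277,345), leaf (463,355), deep (622,400), with the pink look-alike apart at (720,175). Blade tops measure about 75 mm high and 36×9 mm, and the rack measures 335×72 mm at a yaw of about −3.9°. All of this fits the given sizes, so I can plan the moves.

```bash
cat >> h.py <<'E'
from scipy.spatial.transform import Rotation as R
T=dict(forest=(.4696,.134,29.8),pale=(.4972,-.0018,-9.3),leaf=(.487,-.1121,16.3),deep=(.457,-.217,-20.5))
RY=-3.9; RC=np.array([.6252,-.0261])
for n,b in dict(pale=.0825,leaf=.0275,forest=-.0275,deep=-.0825).items():
    e=np.radians(RY); T["bay_"+n]=(*(RC+.015*np.array([np.cos(e),np.sin(e)])+b*np.array([-np.sin(e),np.cos(e)])),RY)
def go(name,z,start=None,dxy=(0,0)):
    "print planned calls (tool shift m, turn deg, rows) from here to above target; returns end pose"
    if start is None:
        s=robot.state(); p=np.array(s["eef_pos"]); M=R.from_quat(s["tool_rot"]).as_matrix(); a=np.degrees(np.arctan2(M[1,0],M[0,0]))
        print("t",round(s["time"],2),"tcp",p.round(4),"xang",a.round(2),"tilt z",M[:,2].round(3),"w",round(s["width"],4))
    else: p,a=start
    x,y,yw=T[name]; g=np.array([x+dxy[0],y+dxy[1],z]); t=-((yw+90-a+180)%360-180); d=g-p
    n=max(1,int(np.ceil(max(np.linalg.norm(d)/.19,abs(t)/33))))
    for i in range(n):
        c,s_=np.cos(np.radians(a)),np.sin(np.radians(a)); q=d/n
        print(" ",name,"call",i+1,np.round([q[0]*c+q[1]*s_, q[0]*s_-q[1]*c, -q[2]],4),"turn",round(t/n,1)); a-=t/n
    return g,a
E
python3 -c "
from h import *
print({k:np.round(v,4) for k,v in T.items()})
e=go('forest',.17)
e=go('forest',.055,e); e=go('forest',.19,e); go('bay_forest',.2,e)"
```

```text
{'forest': array([ 0.4696,  0.134 , 29.8   ]), 'pale': array([ 4.972e-01, -1.800e-03, -9.300e+00]), 'leaf': array([ 0.487 , -0.1121, 16.3   ]), 'deep': array([  0.457,  -0.217, -20.5  ]), 'bay_pale': array([ 0.6458,  0.0552, -3.9   ]), 'bay_leaf': array([ 6.42e-01,  3.00e-04, -3.90e+00]), 'bay_forest': array([ 0.6383, -0.0546, -3.9   ]), 'bay_deep': array([ 0.6346, -0.1094, -3.9   ])}
t 0.1 tcp [0.1995 0.5387 0.2474] xang 159.67 tilt z [-0.001 -0.002 -1.   ] w 0.0851
  forest call 1 [-0.1313 -0.0952  0.0258] turn 13.3
  forest call 2 [-0.1497 -0.0625  0.0258] turn 13.3
  forest call 3 [-0.16   -0.0264  0.0258] turn 13.3
  forest call 1 [0.    0.    0.115] turn -0.0
  forest call 1 [ 0.     0.    -0.135] turn -0.0
  bay_forest call 1 [-0.1237  0.0263 -0.005 ] turn 16.9
  bay_forest call 2 [-0.1108  0.0611 -0.005 ] turn 16.9
```

Call:
drive_tool(series="-0.033 -0.024 0 3.3; -0.066 -0.048 0 6.6; -0.098 -0.071 0.01 10; -0.131 -0.095 0.02 13.3; -0.131 -0.095 0.026 13.3", fingers=45, newtons=30)

```text
time: 0.52
eef_pos: [0.2916, 0.3986, 0.2203]
tool_rot: [0.293, 0.956, -0.003, 0.001]
contact_force: [0.1, -0.8, -0.3]
width: 0.0385
```

Call:
drive_tool(series="-0.037 -0.016 0.006 3.3; -0.075 -0.031 0.013 6.6; -0.112 -0.047 0.02 10; -0.15 -0.063 0.026 13.3; -0.15 -0.063 0.026 13.3")

```text
time: 0.93
eef_pos: [0.3825, 0.2574, 0.1938]
tool_rot: [0.406, 0.914, -0.005, 0.001]
contact_force: [-0.7, 0.8, 0.6]
width: 0.039
```

Call:
drive_tool(series="-0.04 -0.007 0.006 3.3; -0.08 -0.014 0.013 6.6; -0.12 -0.02 0.02 10; -0.16 -0.026 0.026 13.3; -0.16 -0.026 0.026 13.3")

```text
time: 1.35
eef_pos: [0.4735, 0.1165, 0.168]
tool_rot: [0.512, 0.859, -0.005, 0.003]
contact_force: [-0.2, 1.6, -0.9]
width: 0.0385
```

```bash
cat >> h.py <<'E'
def wrist():
    s=robot.state(); p,d=cams.camera("wrist"); P=cams.camera_params("wrist")
    M=np.eye(4); M[:3,:3]=R.from_quat(s["tool_rot"]).as_matrix(); M[:3,3]=s["eef_pos"]
    return p,cloud(d,P,M@P["mount"]),d
def blade(W,name,zb=0,r=.035):
    x,y,_=T[name]; m=(np.hypot(W[...,0]-x,W[...,1]-y)<r)&(W[...,2]>zb+.066)&(W[...,2]<zb+.082)
    t=W[m]
    if len(t)<20: print(name,"few",len(t)); return
    print(name,len(t),t.mean(0).round(4),[np.round(v,1) for v in cv2.minAreaRect((t[:,:2]*1000).astype(np.float32))])
E
python3 -c "
from h import *
p,W,d=wrist(); cv2.imwrite('pics/w1.png',p[:,:,::-1])
for n in ('forest','pale','leaf'): blade(W,n)
e=go('forest',.055)"
```

```text
forest 590 [0.47   0.1378 0.0751] [array([470.6, 136.7]), array([ 9.2, 37.1]), np.float64(29.1)]
pale 444 [0.4979 0.0044 0.0737] [array([498.1,   1.4]), array([35.9,  9.8]), np.float64(79.9)]
leaf 24 [ 0.4799 -0.095   0.0726] [array([480.4, -96. ]), array([2.5, 5.7]), np.float64(16.9)]
t 1.4 tcp [0.472  0.1185 0.1682] xang 118.52 tilt z [-0.002 -0.01  -1.   ] w 0.0386
  forest call 1 [0.0147 0.0053 0.1132] turn -1.3
```

View pics/w1.png

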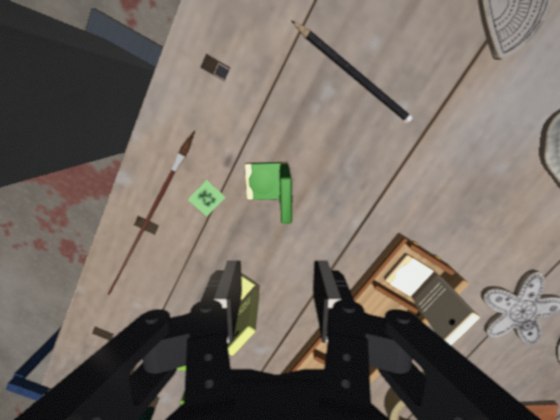

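The wrist view shows the forest tile at about (268,185) with its foot to the left. The tape tags and brush are clear of it, and pale is behind the fingers. Next is the descent onto forest.

```bash
sed -i 's/forest=(.4696,.134,29.8),pale=(.4972,-.0018,-9.3)/forest=(.470,.1354,29.5),pale=(.4976,0,-9.5)/' h.py; python3 -c "
from h import *
go('forest',.12)"
```

```text
t 1.4 tcp [0.472  0.1185 0.1682] xang 118.52 tilt z [-0.002 -0.01  -1.   ] w 0.0386
  forest call 1 [0.0158 0.0063 0.0482] turn -1.0
```

Call:
drive_tool(series="0.016 0.006 0.024 -1; 0.016 0.006 0.048 -1; 0.016 0.006 0.048 -1; 0.016 0.006 0.048 -1")

```text
time: 1.73
eef_pos: [0.4673, 0.1359, 0.1191]
tool_rot: [0.503, 0.864, -0.006, 0.0]
contact_force: [0.3, -0.5, 1.0]
width: 0.0385
```

```bash
python3 -c "
from h import *
p,W,d=wrist()
for n in ('forest','pale'): blade(W,n)
e=go('forest',.055)"
```

```text
forest 853 [0.4696 0.1387 0.0749] [array([470.6, 137.1]), array([10.3, 37.2]), np.float64(30.0)]
pale few 0
t 1.78 tcp [0.4686 0.1359 0.1203] xang 119.63 tilt z [-0.003 -0.01  -1.   ] w 0.0385
  forest call 1 [-0.0011  0.0009  0.0653] turn 0.1
```

Call:
drive_tool(series="0 0.001 0.03 0; 0 0.001 0.055 0; 0 0.001 0.065 0; 0 0.001 0.065 0; 0 0.001 0.065 0")

```text
time: 2.2
eef_pos: [0.4697, 0.1362, 0.0564]
tool_rot: [0.503, 0.865, -0.005, 0.002]
contact_force: [0.2, -0.3, -0.3]
width: 0.0385
```

Call:
drive_tool(series="0 0 0 0; 0 0 0 0; 0 0 0 0; 0 0 0 0; 0 0 0 0", fingers=0, newtons=30)

```text
time: 2.62
eef_pos: [0.4714, 0.1365, 0.0581]
tool_rot: [0.502, 0.865, -0.004, 0.003]
contact_force: [-1.5, -0.0, 7.4]
width: 0.0076
```

Call:
drive_tool(series="0 0 -0.01 0; 0 0 -0.04 0; 0 0 -0.08 0; 0 0 -0.115 0; 0 0 -0.115 0")

```text
time: 3.03
eef_pos: [0.4757, 0.1384, 0.1804]
tool_rot: [0.502, 0.865, 0.0, 0.008]
contact_force: [1.3, 0.4, -0.0]
width: 0.0075
```

```bash
python3 -c "
from h import *
e=go('bay_forest',.19)
p,W,d=wrist(); cv2.imwrite('pics/w2.png',p[:,:,::-1])"
```

```text
t 3.03 tcp [0.4757 0.1384 0.1804] xang 119.67 tilt z [ 0.013 -0.007 -1.   ] w 0.0075
  bay_forest call 1 [-0.1241  0.0229 -0.0048] turn 16.8
  bay_forest call 2 [-0.1122  0.0577 -0.0048] turn 16.8
```

View pics/w2.png

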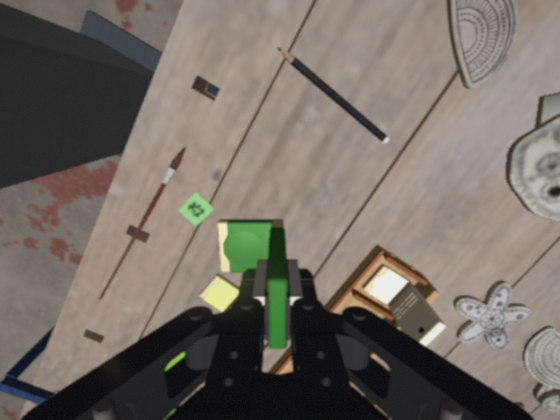

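Forest is held, with the blade between the pads at (277,300) and a width of 7.5 mm. Next I carry it to its bay.

Call:
drive_tool(series="-0.031 0.006 0 4.2; -0.062 0.012 0 8.4; -0.093 0.017 -0.002 12.6; -0.124 0.023 -0.005 16.8; -0.124 0.023 -0.005 16.8")

```text
time: 3.5
eef_pos: [0.5593, 0.0377, 0.1833]
tool_rot: [0.626, 0.78, -0.0, 0.008]
contact_force: [0.3, -0.1, -0.1]
width: 0.0072
```

Call:
drive_tool(series="-0.028 0.014 0 4.2; -0.056 0.029 0 8.4; -0.084 0.043 -0.002 12.6; -0.112 0.058 -0.005 16.8; -0.112 0.058 -0.005 16.8")

```text
time: 3.92
eef_pos: [0.6426, -0.0636, 0.1887]
tool_rot: [0.735, 0.678, 0.001, 0.009]
contact_force: [0.1, 0.1, -0.8]
width: 0.0071
```

Call:
drive_tool(series="0 0 0 0; 0 0 0 0")

```text
time: 4.08
eef_pos: [0.6418, -0.0637, 0.187]
tool_rot: [0.735, 0.678, -0.0, 0.008]
contact_force: [-0.5, 0.3, -1.2]
width: 0.0079
```

```bash
python3 -c "
from h import *
e=go('bay_forest',.12)
p,W,d=wrist(); cv2.imwrite('pics/w3.png',p[:,:,::-1]);np.savez('w3.npz',W=W)
e=go('bay_forest',.12)
p,d=cams.camera('scene'); cv2.imwrite('pics/s3.png',cv2.resize(p[130:270,160:380,::-1],None,fx=3.4,fy=3.4,interpolation=cv2.INTER_CUBIC))
"
```

```text
t 4.08 tcp [ 0.6418 -0.0637  0.187 ] xang 85.31 tilt z [ 0.011 -0.012 -1.   ] w 0.0079
  bay_forest call 1 [ 0.0088 -0.0043  0.067 ] turn -0.8
t 4.13 tcp [ 0.6415 -0.063   0.1874] xang 85.36 tilt z [ 0.011 -0.012 -1.   ] w 0.0077
  bay_forest call 1 [ 0.0081 -0.0038  0.0674] turn -0.7
```

View pics/w3.png

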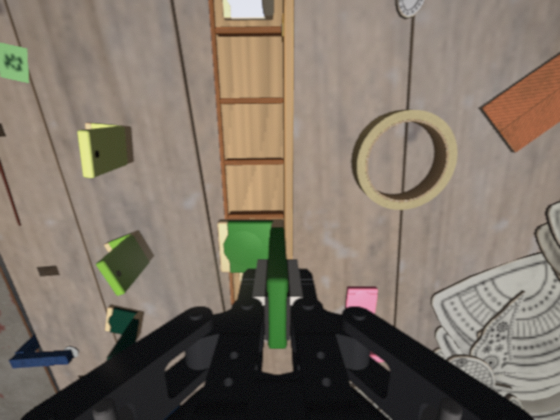

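```bash
python3 -c "
from h import *
W=np.load('w3.npz')['W']; z=W[...,2]
b=W[20:230,262:300].reshape(-1,3); b=b[(b[:,2]>.039)&(b[:,2]<.046)]
A=np.polyfit(b[:,1],b[:,0],1); print('board',len(b),A,np.degrees(np.arctan(A[0])),b[:,2].mean(), 'resid',np.std(b[:,0]-np.polyval(A,b[:,1])))
e=np.radians(RY);Rm=np.array([[np.cos(e),np.sin(e)],[-np.sin(e),np.cos(e)]])
q=(W[:230,205:300,:2]-RC)@Rm.T; zz=z[:230,205:300]
bm=(zz>.039)&(zz<.046)&(abs(q[...,1])<.17); print('board rack x pct',np.percentile(q[bm][:,0],[2,50,98]))
m=(zz>.0255)&(zz<.031)&(q[...,0]>-.022)&(q[...,0]<.02)
for c in (0,.055,.11): k=m&(abs(q[...,1]-c)<.012); print(c,k.sum(),q[k][:,1].mean() if k.sum() else '')
k=(zz>.010)&(zz<.0165)&(abs(q[...,1]-.055)<.07)&(abs(q[...,0])<.04); print('floor z',zz[k].mean(),k.sum())
k=(zz>.017)&(zz<.021)&(q[...,0]<-.025)&(q[...,0]>-.05); print('lip',k.sum(),np.percentile(q[k][:,0],[2,50,98]))
"
```

```text
board 1926 [0.06802448 0.6587941 ] 3.8915206680885897 0.04193049660141224 resid 0.0023237592342626578
board rack x pct [0.02735561 0.03187855 0.03565582]
0 231 0.0019415208388752487
0.055 278 0.05648830494668474
0.11 369 0.11147272224369566
floor z 0.014292701180661574 8515
lip 964 [-0.0339044  -0.03177413 -0.02991312]
```

```bash
sed -i 's/RC=np.array(\[.6252,-.0261\])/RC=np.array([.6252,-.0250])/' h.py; python3 -c "
from h import *
e=go('bay_forest',.1)"
```

```text
t 4.18 tcp [ 0.6414 -0.0626  0.1878] xang 85.38 tilt z [ 0.011 -0.012 -1.   ] w 0.0077
  bay_forest call 1 [ 0.0089 -0.0039  0.0878] turn -0.7
```

Call:
drive_tool(series="0.009 -0.004 0.02 -0.7; 0.009 -0.004 0.05 -0.7; 0.009 -0.004 0.08 -0.7; 0.009 -0.004 0.088 -0.7; 0.009 -0.004 0.088 -0.7")

```text
time: 4.6
eef_pos: [0.6357, -0.0529, 0.0966]
tool_rot: [0.73, 0.683, -0.002, 0.005]
contact_force: [-0.3, 0.5, -0.3]
width: 0.0075
```

```bash
python3 -c "
from h import *
p,d=cams.camera('scene'); cv2.imwrite('pics/s3.png',cv2.resize(p[150:270,160:360,::-1],None,fx=4,fy=4,interpolation=cv2.INTER_CUBIC))
e=go('bay_forest',.08);e=go('bay_forest',.075)
"
```

```text
t 4.65 tcp [ 0.6376 -0.0534  0.099 ] xang 86.15 tilt z [ 0.008 -0.011 -1.   ] w 0.0075
  bay_forest call 1 [-0.      0.0007  0.019 ] turn 0.0
t 4.65 tcp [ 0.6376 -0.0534  0.099 ] xang 86.15 tilt z [ 0.008 -0.011 -1.   ] w 0.0075
  bay_forest call 1 [-0.      0.0007  0.024 ] turn 0.0
```

View pics/s3.png

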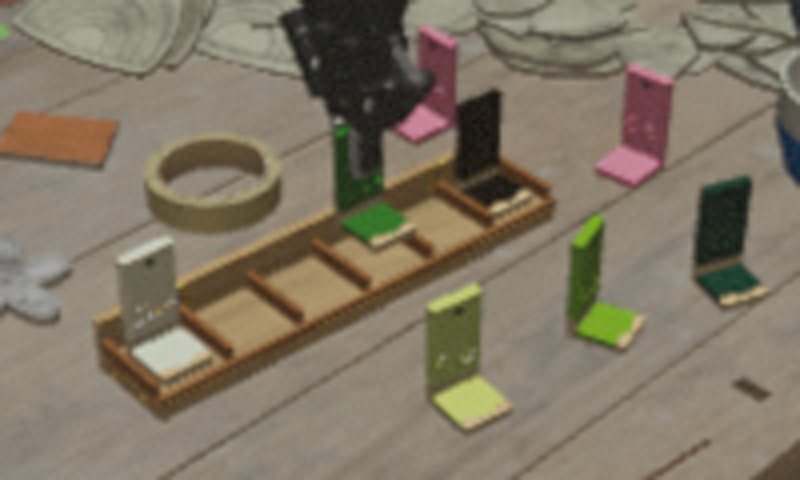

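The forest tile hangs level over the fourth bay, with its foot at (378,225). I'll lower it now.

Call:
drive_tool(series="0 0.001 0.01 0; 0 0.001 0.02 0; 0 0.001 0.024 0; 0 0.001 0.024 0; 0 0.001 0.024 0")

```text
time: 5.07
eef_pos: [0.6387, -0.0537, 0.075]
tool_rot: [0.73, 0.683, -0.001, 0.007]
contact_force: [0.0, -0.3, -1.1]
width: 0.0077
```

Call:
drive_tool(series="0 0 0.001 0; 0 0 0.002 0; 0 0 0.002 0; 0 0 0.002 0")

```text
time: 5.4
eef_pos: [0.6388, -0.0538, 0.0732]
tool_rot: [0.73, 0.683, -0.001, 0.007]
contact_force: [-0.1, -0.0, -0.9]
width: 0.0078
```

Call:
drive_tool(series="0 0 0.001 0; 0 0 0.0015 0; 0 0 0.0015 0; 0 0 0.0015 0")

```text
time: 5.73
eef_pos: [0.6392, -0.0539, 0.0724]
tool_rot: [0.73, 0.683, -0.0, 0.007]
contact_force: [-1.3, -0.2, 6.0]
width: 0.0076
```

Call:
drive_tool(series="0 0 0.0005 0; 0 0 0.001 0; 0 0 0.001 0; 0 0 0.001 0")

```text
time: 6.07
eef_pos: [0.6393, -0.054, 0.0724]
tool_rot: [0.73, 0.683, -0.0, 0.008]
contact_force: [-2.0, 0.1, 8.5]
width: 0.0075
```

Call:
drive_tool(series="0 0 0 0; 0 0 0 0; 0 0 0 0; 0 0 0 0", fingers=40)

```text
time: 6.4
eef_pos: [0.6392, -0.0539, 0.0719]
tool_rot: [0.73, 0.683, -0.0, 0.007]
contact_force: [-0.3, 0.1, 0.3]
width: 0.0342
```

Call:
drive_tool(series="0 0 -0.015 0; 0 0 -0.05 0; 0 0 -0.09 0; 0 0 -0.12 0; 0 0 -0.12 0")

```text
time: 6.82
eef_pos: [0.6419, -0.0531, 0.1995]
tool_rot: [0.73, 0.683, 0.003, 0.012]
contact_force: [1.4, 0.5, 0.6]
width: 0.0343
```

```bash
cat >> h.py <<'E'
def checkbay(W,name):
    print("want",np.round(T["bay_"+name],4)); blade(W,"bay_"+name,.014)
E
python3 -c "
from h import *
p,W,d=wrist(); checkbay(W,'forest'); blade(W,'pale'); blade(W,'leaf'); blade(W,'deep')
p,d=cams.camera('top');Wt=cloud(d,cams.camera_params('top'))
for n in ('pale','leaf','deep'): blade(Wt,n)
e=go('pale',.17); e=go('pale',.057,e); e=go('pale',.18,e); go('bay_pale',.18,e)
"
```

```text
want [ 0.6383 -0.0535 -3.9   ]
bay_forest 479 [ 0.64   -0.0513  0.0891] [array([639.6, -52.5]), array([36.6,  9.4]), np.float64(85.9)]
pale 750 [0.5006 0.001  0.0737] [array([4.992e+02, 3.000e-01]), array([37.1, 10.9]), np.float64(81.3)]
leaf 569 [ 0.4899 -0.1085  0.0733] [array([ 488.8, -110. ]), array([10.1, 37.2]), np.float64(16.4)]
deep few 0
pale 23 [ 0.4958 -0.0104  0.0757] [array([496.6,  -9.9]), array([15.9,  9.2]), np.float64(80.6)]
leaf 54 [ 0.4871 -0.112   0.0762] [array([ 487.2, -112. ]), array([10.2, 36.1]), np.float64(17.9)]
deep 52 [ 0.4576 -0.2161  0.0755] [array([ 457.3, -216.8]), array([36.2,  9.6]), np.float64(70.8)]
t 6.92 tcp [ 0.6394 -0.0528  0.1936] xang 86.14 tilt z [ 0.013 -0.012 -1.   ] w 0.0343
  pale call 1 [ 0.0432 -0.1451  0.0236] turn 5.6
  pale call 1 [0.    0.    0.113] turn -0.0
  pale call 1 [ 0.     0.    -0.123] turn -0.0
  bay_pale call 1 [ 0.08    0.1369 -0.    ] turn -5.6
```

Forest stands in its bay within 1–2 mm and square (−4.1° against −3.9°). Pale is next.

Call:
drive_tool(series="0.011 -0.036 0.005 1.4; 0.022 -0.073 0.01 2.8; 0.033 -0.109 0.017 4.2; 0.044 -0.144 0.024 5.6; 0.044 -0.144 0.024 5.6")

```text
time: 7.33
eef_pos: [0.484, 0.0037, 0.1597]
tool_rot: [0.763, 0.647, -0.006, 0.0]
contact_force: [-2.1, 0.4, -0.9]
width: 0.0343
```

Call:
drive_tool(series="0 0 0.02 0; 0 0 0.04 0; 0 0 0.05 0; 0 0 0.05 0; 0 0 0.05 0")

```text
time: 7.75
eef_pos: [0.482, 0.0035, 0.1082]
tool_rot: [0.762, 0.647, -0.008, -0.001]
contact_force: [-0.5, -0.8, -0.4]
width: 0.0342
```

```bash
sed -i 's/pale=(.4976,0,-9.5),leaf=(.487,-.1121,16.3)/pale=(.4985,0.0002,-9),leaf=(.488,-.111,16.5)/' h.py; python3 -c "
from h import *
p,W,d=wrist(); blade(W,'pale')
e=go('pale',.057)
"
```

```text
pale 855 [0.4985 0.0045 0.0746] [array([498.3,   0.9]), array([37.1,  9.7]), np.float64(79.5)]
t 7.8 tcp [0.4831 0.0033 0.1092] xang 80.63 tilt z [-0.011 -0.008 -1.   ] w 0.0337
  pale call 1 [-0.0006  0.0157  0.0522] turn -0.4
```

Call:
drive_tool(series="-0.001 0.008 0 0; -0.001 0.0155 0 0; -0.001 0.0155 0 0; -0.001 0.0155 0.01 0; -0.001 0.0155 0.01 0")

```text
time: 8.22
eef_pos: [0.4977, -0.0003, 0.0977]
tool_rot: [0.763, 0.647, -0.007, -0.001]
contact_force: [-0.9, 0.7, 0.2]
width: 0.0342
```

```bash
python3 -c "
from h import *
e=go('pale',.057)
"
```

```text
t 8.22 tcp [ 4.977e-01 -3.000e-04  9.770e-02] xang 80.63 tilt z [-0.013 -0.008 -1.   ] w 0.0342
  pale call 1 [0.0006 0.0007 0.0407] turn -0.4
```

Call:
drive_tool(series="0.001 0.001 0.015 0; 0.001 0.001 0.03 0; 0.001 0.001 0.04 0; 0.001 0.001 0.041 0; 0.001 0.001 0.041 0")

```text
time: 8.63
eef_pos: [0.4972, 0.0004, 0.056]
tool_rot: [0.763, 0.647, -0.008, -0.002]
contact_force: [0.6, -0.9, -0.1]
width: 0.0341
```

Call:
drive_tool(series="0 0 0 0; 0 0 0 0; 0 0 0 0; 0 0 0 0; 0 0 0 0", fingers=0)

```text
time: 9.05
eef_pos: [0.4978, 0.0003, 0.0567]
tool_rot: [0.763, 0.647, -0.008, -0.001]
contact_force: [0.2, -0.3, 3.0]
width: 0.0078
```

Call:
drive_tool(series="0 0 -0.01 0; 0 0 -0.04 0; 0 0 -0.08 0; 0 0 -0.115 0; 0 0 -0.115 0")

```text
time: 9.47
eef_pos: [0.5038, 0.0007, 0.1788]
tool_rot: [0.763, 0.647, -0.004, 0.003]
contact_force: [1.4, -1.1, 0.5]
width: 0.0077
```

```bash
python3 -c "
from h import *
e=go('bay_pale',.175)
"
```

```text
t 9.47 tcp [0.5038 0.0007 0.1788] xang 80.63 tilt z [-0.002 -0.009 -1.   ] w 0.0077
  bay_pale call 1 [0.0779 0.131  0.0038] turn -5.5
```

Call:
drive_tool(series="0.02 0.033 0 -1.5; 0.04 0.066 0 -3; 0.06 0.099 0 -4.5; 0.078 0.131 0 -5.5; 0.078 0.131 0 -5.5")

```text
time: 9.88
eef_pos: [0.6511, 0.0585, 0.1752]
tool_rot: [0.73, 0.684, -0.003, 0.003]
contact_force: [0.5, -0.1, -2.0]
width: 0.0074
```

Call:
drive_tool(series="0 0 0 0; 0 0 0 0; 0 0 0 0")

```text
time: 10.13
eef_pos: [0.6499, 0.0582, 0.1747]
tool_rot: [0.73, 0.684, -0.003, 0.003]
contact_force: [-0.0, -1.2, -0.4]
width: 0.0074
```

```bash
python3 -c "
from h import *
e=go('bay_pale',.1)
"
```

```text
t 10.13 tcp [0.6499 0.0582 0.1747] xang 86.26 tilt z [-0.001 -0.008 -1.   ] w 0.0074
  bay_pale call 1 [-0.0022 -0.004   0.0747] turn 0.2
```

Call:
drive_tool(series="-0.002 -0.004 0.02 0; -0.002 -0.004 0.05 0; -0.002 -0.004 0.07 0; -0.002 -0.004 0.075 0; -0.002 -0.004 0.075 0")

```text
time: 10.55
eef_pos: [0.6431, 0.0554, 0.0985]
tool_rot: [0.73, 0.683, -0.005, 0.001]
contact_force: [-0.7, -0.5, 0.3]
width: 0.0076
```

Call:
drive_tool(series="0 0 0 0; 0 0 0 0")

```text
time: 10.72
eef_pos: [0.6435, 0.0551, 0.1004]
tool_rot: [0.73, 0.683, -0.004, 0.002]
contact_force: [-0.6, 0.4, -1.3]
width: 0.0075
```

```bash
python3 -c "
from h import *
e=go('bay_pale',.074)
"
```

```text
t 10.72 tcp [0.6435 0.0551 0.1004] xang 86.2 tilt z [-0.003 -0.008 -1.   ] w 0.0075
  bay_pale call 1 [0.0013 0.0021 0.0264] turn 0.1
```

Call:
drive_tool(series="0.001 0.002 0.01 0; 0.001 0.002 0.02 0; 0.001 0.002 0.026 0; 0.001 0.002 0.026 0; 0.001 0.002 0.026 0")

```text
time: 11.13
eef_pos: [0.6447, 0.0558, 0.0733]
tool_rot: [0.73, 0.683, -0.005, 0.001]
contact_force: [0.3, -0.2, -1.0]
width: 0.0074
```

Call:
drive_tool(series="0 0 0.001 0; 0 0 0.002 0; 0 0 0.002 0; 0 0 0.002 0")

```text
time: 11.47
eef_pos: [0.6448, 0.0558, 0.0715]
tool_rot: [0.73, 0.683, -0.005, 0.001]
contact_force: [-0.7, -0.2, -0.2]
width: 0.0076
```

Call:
drive_tool(series="0 0 0.0005 0; 0 0 0.001 0; 0 0 0.001 0; 0 0 0.001 0")

```text
time: 11.8
eef_pos: [0.6451, 0.0558, 0.0709]
tool_rot: [0.73, 0.683, -0.004, 0.002]
contact_force: [0.6, 0.1, 2.4]
width: 0.0073
```

Call:
drive_tool(series="0 0 0.0005 0; 0 0 0.0005 0; 0 0 0.0005 0")

```text
time: 12.05
eef_pos: [0.6451, 0.0558, 0.0708]
tool_rot: [0.73, 0.683, -0.004, 0.002]
contact_force: [-1.9, -0.2, 5.1]
width: 0.0078
```

Call:
drive_tool(series="0 0 0 0; 0 0 0 0; 0 0 0 0; 0 0 0 0", fingers=40)

```text
time: 12.38
eef_pos: [0.645, 0.0558, 0.0705]
tool_rot: [0.73, 0.683, -0.005, 0.002]
contact_force: [0.7, 0.1, 0.3]
width: 0.0341
```

Call:
drive_tool(series="0 0 -0.015 0; 0 0 -0.045 0; 0 0 -0.075 0; 0 0 -0.1 0; 0 0 -0.1 0")

```text
time: 12.8
eef_pos: [0.6489, 0.0567, 0.1767]
tool_rot: [0.73, 0.683, -0.001, 0.005]
contact_force: [-0.1, 0.3, 0.9]
width: 0.0342
```

```bash
python3 -c "
from h import *
p,W,d=wrist(); checkbay(W,'pale'); blade(W,'leaf')
e=go('leaf',.16)
"
```

```text
want [ 0.6458  0.0563 -3.9   ]
bay_pale 583 [0.6451 0.058  0.089 ] [array([644.9,  56.4]), array([37.2, 10.2]), np.float64(86.1)]
leaf few 0
t 12.85 tcp [0.6479 0.0567 0.174 ] xang 86.2 tilt z [ 0.003 -0.009 -1.   ] w 0.034
  leaf call 1 [-0.0889 -0.0742  0.007 ] turn -10.1
  leaf call 2 [-0.0745 -0.0888  0.007 ] turn -10.1
```

Pale is set within 1 mm and square. Now leaf.

Call:
drive_tool(series="-0.022 -0.019 0 -2.5; -0.044 -0.037 0 -5; -0.066 -0.055 0 -7.5; -0.089 -0.074 0.003 -10.1; -0.089 -0.074 0.003 -10.1")

```text
time: 13.27
eef_pos: [0.5628, -0.0299, 0.169]
tool_rot: [0.668, 0.744, -0.005, 0.001]
contact_force: [-1.4, 0.6, -1.3]
width: 0.0338
```

Call:
drive_tool(series="-0.018 -0.022 0 -2.5; -0.037 -0.044 0 -5; -0.056 -0.066 0 -7.5; -0.074 -0.089 0 -10.1; -0.074 -0.089 0 -10.1")

```text
time: 13.68
eef_pos: [0.4784, -0.1149, 0.1688]
tool_rot: [0.601, 0.799, -0.007, -0.001]
contact_force: [-0.4, 0.7, -0.5]
width: 0.0341
```

Call:
drive_tool(series="0 0 0.02 0; 0 0 0.04 0; 0 0 0.045 0; 0 0 0.045 0; 0 0 0.045 0")

```text
time: 14.1
eef_pos: [0.478, -0.1148, 0.1236]
tool_rot: [0.601, 0.799, -0.007, -0.002]
contact_force: [-0.0, 0.9, -0.2]
width: 0.0347
```

```bash
python3 -c "
from h import *
p,W,d=wrist(); blade(W,'leaf')
e=go('leaf',.1)
"
```

```text
leaf 834 [ 0.4874 -0.1084  0.0748] [array([ 488.1, -110.5]), array([10.6, 37.7]), np.float64(18.4)]
t 14.15 tcp [ 0.4786 -0.115   0.1242] xang 106.11 tilt z [-0.009 -0.01  -1.   ] w 0.0342
  leaf call 1 [0.0013 0.0102 0.0242] turn -0.4
```

Call:
drive_tool(series="0.001 0.005 0 -0.5; 0.001 0.01 0 -0.5; 0.001 0.01 0.01 -0.5; 0.001 0.01 0.024 -0.5; 0.001 0.01 0.024 -0.5")

```text
time: 14.57
eef_pos: [0.4866, -0.111, 0.098]
tool_rot: [0.597, 0.802, -0.007, -0.002]
contact_force: [-0.4, 0.4, -0.6]
width: 0.0341
```

```bash
python3 -c "
from h import *
e=go('leaf',.057)
"
```

```text
t 14.57 tcp [ 0.4866 -0.111   0.098 ] xang 106.63 tilt z [-0.012 -0.009 -1.   ] w 0.0341
  leaf call 1 [-0.0004  0.0013  0.041 ] turn 0.1
```

Call:
drive_tool(series="0 0.001 0.015 0; 0 0.001 0.03 0; 0 0.001 0.04 0; 0 0.001 0.041 0; 0 0.001 0.041 0")

```text
time: 14.98
eef_pos: [0.4865, -0.1108, 0.0566]
tool_rot: [0.597, 0.802, -0.007, -0.003]
contact_force: [-0.6, 0.2, 0.2]
width: 0.0342
```

Call:
drive_tool(series="0 0 0 0; 0 0 0 0; 0 0 0 0; 0 0 0 0; 0 0 0 0", fingers=0)

```text
time: 15.4
eef_pos: [0.4872, -0.111, 0.0574]
tool_rot: [0.597, 0.802, -0.007, -0.002]
contact_force: [-0.6, 1.4, 5.3]
width: 0.0077
```

Call:
drive_tool(series="0 0 -0.01 0; 0 0 -0.04 0; 0 0 -0.08 0; 0 0 -0.115 0; 0 0 -0.115 0")

```text
time: 15.82
eef_pos: [0.4928, -0.1114, 0.1794]
tool_rot: [0.597, 0.802, -0.005, 0.003]
contact_force: [-0.4, -0.1, -0.6]
width: 0.008
```

```bash
python3 -c "
from h import *
e=go('bay_leaf',.18)
"
```

```text
t 15.82 tcp [ 0.4928 -0.1114  0.1794] xang 106.64 tilt z [-0.001 -0.013 -1.   ] w 0.008
  bay_leaf call 1 [ 0.0654  0.1753 -0.0006] turn 20.5
```

Call:
drive_tool(series="0.013 0.035 0 4; 0.026 0.07 0 8; 0.039 0.105 0 12; 0.052 0.14 0 16; 0.065 0.175 0 20.5")

```text
time: 16.23
eef_pos: [0.6428, 0.0022, 0.1772]
tool_rot: [0.732, 0.681, -0.005, 0.004]
contact_force: [0.9, -0.3, -0.5]
width: 0.0076
```

Call:
drive_tool(series="0 0 0 0; 0 0 0 0; 0 0 0 0")

```text
time: 16.48
eef_pos: [0.642, 0.0021, 0.1762]
tool_rot: [0.731, 0.682, -0.006, 0.004]
contact_force: [0.1, -0.7, -1.0]
width: 0.0073
```

```bash
python3 -c "
from h import *
e=go('bay_leaf',.105)
"
```

```text
t 16.48 tcp [0.642  0.0021 0.1762] xang 85.98 tilt z [-0.003 -0.013 -1.   ] w 0.0073
  bay_leaf call 1 [-0.0007  0.0001  0.0712] turn -0.1
```

Call:
drive_tool(series="0 0 0.02 0; 0 0 0.045 0; 0 0 0.065 0; 0 0 0.07 0; 0 0 0.07 0")

```text
time: 16.9
eef_pos: [0.6389, 0.0003, 0.1045]
tool_rot: [0.732, 0.681, -0.007, 0.002]
contact_force: [0.3, -0.2, -0.5]
width: 0.0078
```

Call:
drive_tool(series="0 0 0 0; 0 0 0 0")

```text
time: 17.07
eef_pos: [0.6391, -0.0004, 0.106]
tool_rot: [0.732, 0.681, -0.007, 0.002]
contact_force: [-0.2, 0.0, 0.7]
width: 0.0075
```

```bash
python3 -c "
from h import *
e=go('bay_leaf',.075)
"
```

```text
t 17.07 tcp [ 6.391e-01 -4.000e-04  1.060e-01] xang 85.87 tilt z [-0.007 -0.013 -1.   ] w 0.0075
  bay_leaf call 1 [0.002  0.0028 0.031 ] turn -0.2
```

Contact is expected at a TCP z of about 0.072.

Call:
drive_tool(series="0.002 0.003 0.01 0; 0.002 0.003 0.02 0; 0.002 0.003 0.028 0; 0.002 0.003 0.031 0; 0.002 0.003 0.031 0")

```text
time: 17.48
eef_pos: [0.6407, 0.0012, 0.0732]
tool_rot: [0.732, 0.681, -0.008, 0.001]
contact_force: [-0.3, -0.8, -1.3]
width: 0.0074
```

Call:
drive_tool(series="0 0 0.001 0; 0 0 0.002 0; 0 0 0.002 0; 0 0 0.002 0")

```text
time: 17.82
eef_pos: [0.6409, 0.0012, 0.0716]
tool_rot: [0.732, 0.681, -0.008, 0.001]
contact_force: [-0.2, -0.7, 0.8]
width: 0.0075
```

Call:
drive_tool(series="0 0 0.0005 0; 0 0 0.001 0; 0 0 0.001 0; 0 0 0.001 0")

```text
time: 18.15
eef_pos: [0.641, 0.0012, 0.0715]
tool_rot: [0.732, 0.681, -0.008, 0.002]
contact_force: [-1.8, 0.7, 5.8]
width: 0.0075
```

Call:
drive_tool(series="0 0 0 0; 0 0 0 0; 0 0 0 0; 0 0 0 0", fingers=40)

```text
time: 18.48
eef_pos: [0.641, 0.0012, 0.0714]
tool_rot: [0.732, 0.681, -0.008, 0.002]
contact_force: [0.1, -0.5, -0.4]
width: 0.0345
```

Call:
drive_tool(series="0 0 -0.015 0; 0 0 -0.045 0; 0 0 -0.075 0; 0 0 -0.1 0; 0 0 -0.1 0")

```text
time: 18.9
eef_pos: [0.6454, 0.0022, 0.1775]
tool_rot: [0.732, 0.681, -0.004, 0.005]
contact_force: [1.9, 0.0, -0.1]
width: 0.0343
```

```bash
sed -i 's/deep=(.457,-.217,-20.5)/deep=(.458,-.2165,-19.5)/' h.py; python3 -c "
from h import *
p,W,d=wrist(); checkbay(W,'leaf'); checkbay(W,'pale')
e=go('deep',.165)
"
```

```text
want [ 6.42e-01  1.40e-03 -3.90e+00]
bay_leaf 563 [0.6409 0.0036 0.089 ] [array([640.6,   1.5]), array([37.1,  9.5]), np.float64(85.8)]
want [ 0.6458  0.0563 -3.9   ]
bay_pale 692 [0.6451 0.057  0.0894] [array([644.9,  56.3]), array([36.6, 10.2]), np.float64(86.5)]
t 18.95 tcp [0.6444 0.0022 0.1749] xang 85.89 tilt z [-0.002 -0.014 -1.   ] w 0.0344
  deep call 1 [-0.1158 -0.0851  0.0049] turn 7.7
  deep call 2 [-0.1261 -0.0689  0.0049] turn 7.7
```

Leaf is placed well. Now deep.

Call:
drive_tool(series="-0.029 -0.021 0 2; -0.058 -0.042 0 4; -0.087 -0.063 0 6; -0.116 -0.085 0.003 7.7; -0.116 -0.085 0.003 7.7")

```text
time: 19.37
eef_pos: [0.5458, -0.1106, 0.1712]
tool_rot: [0.778, 0.628, -0.008, 0.003]
contact_force: [-1.0, -0.3, -0.0]
width: 0.0341
```

Call:
drive_tool(series="-0.031 -0.017 0 2; -0.063 -0.034 0 4; -0.095 -0.05 0 6; -0.126 -0.066 0 7.7; -0.126 -0.066 0 7.7")

```text
time: 19.78
eef_pos: [0.451, -0.2231, 0.1724]
tool_rot: [0.82, 0.572, -0.01, 0.002]
contact_force: [1.0, 0.5, 0.3]
width: 0.0346
```

Call:
drive_tool(series="0 0 0.02 0; 0 0 0.04 0; 0 0 0.045 0; 0 0 0.045 0; 0 0 0.045 0")

```text
time: 20.2
eef_pos: [0.4503, -0.2231, 0.1271]
tool_rot: [0.82, 0.572, -0.01, 0.002]
contact_force: [-0.1, -0.5, -0.1]
width: 0.0341
```

```bash
python3 -c "
from h import *
p,W,d=wrist(); blade(W,'deep')
e=go('deep',.1)
"
```

```text
deep 817 [ 0.4592 -0.2139  0.0749] [array([ 458.6, -215.9]), array([37.3,  9.9]), np.float64(70.0)]
t 20.25 tcp [ 0.4509 -0.2235  0.1278] xang 69.78 tilt z [-0.013 -0.015 -1.   ] w 0.0338
  deep call 1 [0.009  0.0042 0.0278] turn -0.7
```

Call:
drive_tool(series="0.005 0.002 0 0; 0.009 0.005 0 0; 0.009 0.005 0.01 0; 0.009 0.005 0.028 0; 0.009 0.005 0.028 0")

```text
time: 20.67
eef_pos: [0.4571, -0.216, 0.097]
tool_rot: [0.82, 0.572, -0.01, 0.001]
contact_force: [-1.0, 0.5, 0.4]
width: 0.0342
```

```bash
python3 -c "
from h import *
e=go('deep',.057)
"
```

```text
t 20.67 tcp [ 0.4571 -0.216   0.097 ] xang 69.83 tilt z [-0.016 -0.013 -1.   ] w 0.0342
  deep call 1 [-0.0002  0.001   0.04  ] turn -0.7
```

Call:
drive_tool(series="0 0.001 0.015 0; 0 0.001 0.03 0; 0 0.001 0.039 0; 0 0.001 0.04 0; 0 0.001 0.04 0")

```text
time: 21.08
eef_pos: [0.457, -0.2166, 0.0568]
tool_rot: [0.82, 0.572, -0.011, 0.0]
contact_force: [0.4, 1.0, 0.2]
width: 0.0339
```

Call:
drive_tool(series="0 0 0 0; 0 0 0 0; 0 0 0 0; 0 0 0 0; 0 0 0 0", fingers=0)

```text
time: 21.5
eef_pos: [0.4577, -0.217, 0.0577]
tool_rot: [0.82, 0.572, -0.01, 0.001]
contact_force: [-0.2, -0.3, 5.8]
width: 0.0074
```

Call:
drive_tool(series="0 0 -0.01 0; 0 0 -0.04 0; 0 0 -0.08 0; 0 0 -0.115 0; 0 0 -0.115 0")

```text
time: 21.92
eef_pos: [0.4633, -0.2176, 0.1803]
tool_rot: [0.82, 0.572, -0.008, 0.007]
contact_force: [1.0, -0.2, -0.3]
width: 0.0076
```

```bash
python3 -c "
from h import *
e=go('bay_deep',.18)
"
```

```text
t 21.92 tcp [ 0.4633 -0.2176  0.1803] xang 69.83 tilt z [-0.005 -0.02  -1.   ] w 0.0076
  bay_deep call 1 [0.0808 0.0616 0.0002] turn -8.1
  bay_deep call 2 [0.0713 0.0724 0.0002] turn -8.1
```

Call:
drive_tool(series="0.02 0.015 0 -2; 0.04 0.031 0 -4; 0.06 0.046 0 -6; 0.081 0.062 0 -8.1; 0.081 0.062 0 -8.1")

```text
time: 22.33
eef_pos: [0.5526, -0.1607, 0.1788]
tool_rot: [0.776, 0.631, -0.007, 0.006]
contact_force: [-0.2, -0.1, -1.1]
width: 0.007
```

Call:
drive_tool(series="0.018 0.018 0 -2; 0.036 0.036 0 -4; 0.054 0.054 0 -6; 0.071 0.072 0 -8.1; 0.071 0.072 0 -8.1")

```text
time: 22.75
eef_pos: [0.6402, -0.1037, 0.1768]
tool_rot: [0.728, 0.685, -0.006, 0.006]
contact_force: [1.0, -0.3, -0.7]
width: 0.008
```

Call:
drive_tool(series="0 0 0 0; 0 0 0 0")

```text
time: 22.92
eef_pos: [0.6396, -0.1037, 0.1764]
tool_rot: [0.728, 0.685, -0.007, 0.006]
contact_force: [-0.8, 0.1, -0.0]
width: 0.0077
```

```bash
python3 -c "
from h import *
e=go('bay_deep',.105)
"
```

```text
t 22.92 tcp [ 0.6396 -0.1037  0.1764] xang 86.51 tilt z [-0.002 -0.017 -1.   ] w 0.0077
  bay_deep call 1 [-0.005  -0.0047  0.0714] turn 0.4
```

Call:
drive_tool(series="-0.004 -0.002 0.02 0.4; -0.004 -0.002 0.045 0.4; -0.004 -0.002 0.065 0.4; -0.004 -0.002 0.07 0.4; -0.004 -0.002 0.07 0.4")

```text
time: 23.33
eef_pos: [0.6345, -0.109, 0.1047]
tool_rot: [0.731, 0.682, -0.008, 0.003]
contact_force: [-0.3, -1.3, -0.1]
width: 0.0077
```

Call:
drive_tool(series="0 0 0 0; 0 0 0 0")

```text
time: 23.5
eef_pos: [0.6348, -0.1096, 0.1061]
tool_rot: [0.731, 0.682, -0.008, 0.004]
contact_force: [-1.1, -0.1, -0.6]
width: 0.0076
```

```bash
python3 -c "
from h import *
e=go('bay_deep',.075)
"
```

```text
t 23.5 tcp [ 0.6348 -0.1096  0.1061] xang 86.0 tilt z [-0.006 -0.017 -1.   ] w 0.0076
  bay_deep call 1 [ 0.0012 -0.0003  0.0311] turn -0.1
```

Call:
drive_tool(series="0.0015 0 0.01 0; 0.0015 0 0.02 0; 0.0015 0 0.028 0; 0.0015 0 0.031 0; 0.0015 0 0.031 0")

```text
time: 23.92
eef_pos: [0.6335, -0.1082, 0.0733]
tool_rot: [0.731, 0.682, -0.009, 0.003]
contact_force: [-0.6, 0.3, -1.1]
width: 0.0077
```

Call:
drive_tool(series="0 0 0.001 0; 0 0 0.002 0; 0 0 0.002 0; 0 0 0.002 0")

```text
time: 24.25
eef_pos: [0.6337, -0.1082, 0.0718]
tool_rot: [0.731, 0.682, -0.008, 0.003]
contact_force: [-0.5, -0.2, 1.5]
width: 0.0077
```

Call:
drive_tool(series="0 0 0.0005 0; 0 0 0.001 0; 0 0 0.001 0; 0 0 0.001 0")

```text
time: 24.58
eef_pos: [0.6337, -0.1083, 0.0718]
tool_rot: [0.731, 0.682, -0.008, 0.003]
contact_force: [-3.3, 0.8, 5.8]
width: 0.0075
```

Call:
drive_tool(series="0 0 0 0; 0 0 0 0; 0 0 0 0; 0 0 0 0", fingers=40)

```text
time: 24.92
eef_pos: [0.6338, -0.1083, 0.0716]
tool_rot: [0.731, 0.682, -0.008, 0.003]
contact_force: [0.3, 0.3, 1.1]
width: 0.0337
```

Call:
drive_tool(series="0 0 -0.015 0; 0 0 -0.045 0; 0 0 -0.075 0; 0 0 -0.1 0; 0 0 -0.1 0")

```text
time: 25.33
eef_pos: [0.6379, -0.1075, 0.1778]
tool_rot: [0.731, 0.682, -0.006, 0.008]
contact_force: [-0.1, -0.6, 0.7]
width: 0.0344
```

Call:
drive_tool(series="0 -0.04 -0.02 0; 0 -0.08 -0.04 0; 0 -0.12 -0.06 0; 0 -0.16 -0.08 0; 0 -0.16 -0.08 0")

```text
time: 25.75
eef_pos: [0.4744, -0.0942, 0.2592]
tool_rot: [0.731, 0.682, -0.006, 0.008]
contact_force: [-0.5, 0.4, -0.5]
width: 0.0341
```

```bash
python3 -c "
from h import *
p,W,d=wrist(); t,dt=cams.camera('top'); Wt=cloud(dt,cams.camera_params('top'))
for n in ('pale','leaf','forest','deep'): checkbay(W,n); blade(Wt,'bay_'+n,.014)
p,d=cams.camera('scene'); cv2.imwrite('pics/s9.png',cv2.resize(p[150:270,160:360,::-1],None,fx=4,fy=4,interpolation=cv2.INTER_CUBIC))
cv2.imwrite('pics/t9.png',cv2.resize(t[130:300,140:420,::-1],None,fx=2.8,fy=2.8,interpolation=cv2.INTER_CUBIC))
"
```

```text
want [ 0.6458  0.0563 -3.9   ]
bay_pale 598 [0.6426 0.0511 0.0877] [array([643.9,  52. ]), array([29.3, 10.3]), np.float64(87.8)]
bay_pale few 18
want [ 6.42e-01  1.40e-03 -3.90e+00]
bay_leaf 645 [0.6386 0.0015 0.0878] [array([639.8,   1.2]), array([36.7, 10.2]), np.float64(86.9)]
bay_leaf few 0
want [ 0.6383 -0.0535 -3.9   ]
bay_forest 537 [ 0.6378 -0.0522  0.0877] [array([638.7, -52.7]), array([36.9, 10.3]), np.float64(86.6)]
bay_forest few 0
want [ 0.6346 -0.1083 -3.9   ]
bay_deep 455 [ 0.6317 -0.1057  0.0875] [array([ 632.5, -107.1]), array([37.6, 10.2]), np.float64(86.4)]
bay_deep few 0
```

View pics/s9.png

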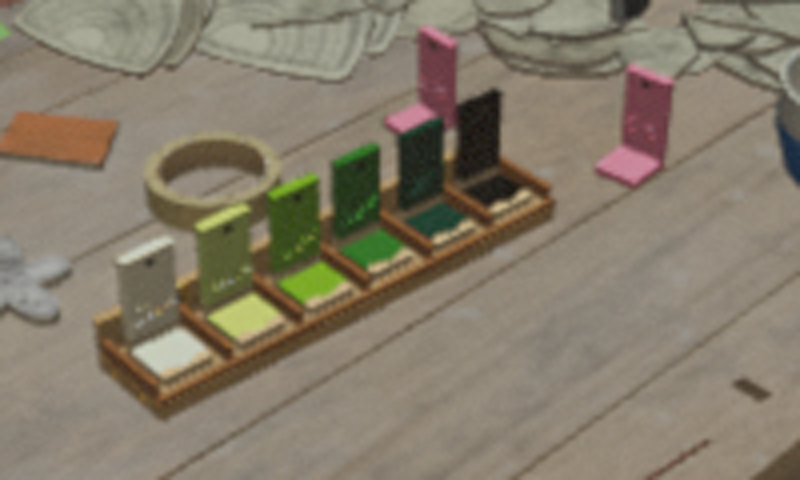

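View pics/t9.png

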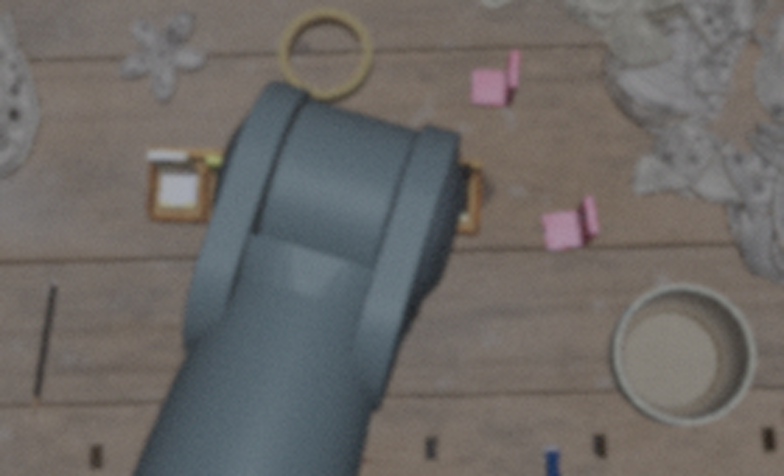

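The scene view shows all six tiles upright in their bays, running cream (150,290), pale (225,255), leaf (297,220), forest (357,190), deep (420,165), black (480,135). The top view shows the tape, bowl, pencil and pink tiles where they were; the arm hides the middle of the rack in that view. The job is ready to hand in.

```bash
python3 -c "
from station import robot
print(robot.finish_job())"
```

```text
the job is handed in; nothing more can be done
None
```

All four green tiles stand in the free bays in the order cream, pale, leaf, forest, deep, black, starting from the left (+y) end, and the job is handed in. It took about 26 s of the 88 s. Each tile was gripped across its blade and lowered until light floor contact (about 5–9 N). It was then released and stayed upright.

- **Position and squareness:** The last wrist measurements put leaf, forest and deep within about 2–2.5 mm of their bay targets and within about 1° of the rack's direction. All four blade tops measured about 88–89 mm high, as they should with the foot on the rack floor.
- **Pale:** In that last picture, pale read 4–5 mm to one side and about 2° off. Only 29 mm of its 36 mm width was measured there. Two closer looks at it earlier gave about 1 mm and under 1°, and I trust those.
- **Top camera:** The arm blocked its view of the rack, so it could not confirm the four tiles. It did show the bowl, tape, pencil and pink look-alikes apparently unmoved. The end tiles looked undisturbed in the side view, but I did not re-measure them.

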